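Sort out the short bush, then hold the long bush in the V-block

ROBOT

A 6-joint arm with a two-finger parallel gripper is mounted at the origin on the work surface. World frame = base frame: x ahead of the robot, y to its left, z up, the work surface at z = 0. Lengths are in mm, angles in rad, forces in N, time in s.
With the tool pointing down it reaches from about 325 to 875 mm from the base axis. Payload 4.4 kg.
Tool frame: the origin (TCP) lies on the centre line of the jaws, within the pads' length; the fingertips stand ahead of it and the grasp point (between the pads) lies 6 mm ahead of it (ctrl.tcp_to_tips is the z of the fingertips in the tool frame, in mm); z points along the fingers, y is the direction in which the jaws open and shut (so a half turn about z gives the same grasp; the last joint's range is limited). The gripper opens to 85 mm and grips with 20 to 120 N. Pads are 22 mm wide; open, the fingers measure 114 mm over their backs; the gripper's body (76 mm by 85 mm) begins 54 mm behind the grasp point. The pads swing forward as they close: fully open they stand 13 mm farther back than shut.
Start: joints at [1.04, 0.207, 1.542, -0, 1.393, -0.15], TCP at [213.182, 534.023, 256.282] pointing down, gripper open.
Joint ranges: [-2.73, 2.73], [-0.86, 2.22], [0.23, 2.46], [-1.11, 4.25], [0.08, 2.63], [-2.82, 2.82]. Speed limits (rad/s): [2.79, 2.79, 3.14, 3.14, 3.14, 3.14].

INTERFACE

Orientations are given as a 3x3 rotation matrix whose columns are the frame's x, y, z axes.
In Python, from plant import ctrl, sensors, optics gives the robot as it stands. Calls block until the motion is done:
- ctrl.move_ptp(position, orientation): joint-space move of the TCP to a pose.
- ctrl.move_l(position, rot=None, vel=150, threshold=None): straight line of the TCP; rot=None keeps the orientation; vel is the mean speed in mm/s. With threshold (N) it stops when the force on the tool has changed by that much, and returns True; else False.
- ctrl.set_joints(angles): joint-space move.
- ctrl.gripper_to(opening, force=None): finger opening in mm; force is the grip in N (None keeps the last); returns when the fingers have stopped.
- ctrl.hold(seconds).
- ctrl.solve_ik(position, orientation): joint angles nearest the present ones, or None.
- sensors.read_state(): the state.
- optics.grab_frame(name): name is "scene" or "top" or "wrist"; returns (picture, depth): 480x640x3 uint8, red, green, blue; 480x640 float32, mm along the optical axis (not along the pixel's ray), 0 where there is no reading.
- optics.camera_params(name): a dict with "mtx" (3x3 intrinsics, pixels), "R" (3x3) and "t" (3): a world point X has camera coordinates R X + t; the wrist camera has in their place "T_tool_cam" (4x4, takes a point from camera to tool coordinates, whose origin is the TCP and whose axes are the flange's). Camera axes: x right, y down, z forward; pixel columns grow to the right and rows downward; lengths in mm; the calibration is good to about 2 mm. The wrist camera is an equidistant fisheye: a pixel r from the principal point sees the ray r / f radians off the axis. A picture is of the moment at which its call begins: read the wrist's pose just before it. camera_params takes no time and is no camera call.
A pose or a line that the arm cannot do raises ctrl.MotionError and nothing moves.
- ctrl.finish_job(): hands the job in, once; it reports no verdict.
The state is a dict: "t": time; "q": joint angles; "qvel": joint speeds; "tau": joint torques, N m; "eef_pos": TCP position; "eef_rot": TCP orientation; "force": force on the tool from outside, world axes, zero at the start; "wrist_torque": the same for the moment, N m; "grip_width": finger opening in mm.
Only numpy, scipy, OpenCV 4.12 (cv2) and the standard library are available. Lean on these libraries where they do the work, as an engineer would, in place of code of your own. Each camera call takes 0.05 s, during which the arm holds its last target.

TASK

Two guide bushes, alike except for their length, lie on the blue board: first put the short one away in the empty place of the yellow board that already holds a short bush. Then lay the long one in the groove of the steel V-block on the green foot, centred along its length, and finish while still holding it there, pressing it straight down with about 20 N so that both sloping faces share the load: firmly, but without ramming it, and without letting up at the end. Leave the bushes already on the yellow boards, the jar and the hammer where they are.

Things in the scene. Friction and masses are not known exactly. Their poses are not given: they have to be found in the camera images.
- short_bush_center (a point): centre of the short bush to be put away: a steel cylinder 32 mm in diameter and 60 mm long with two thin brass-coloured bands and a dark bore, about 0.26 kg, lying on the blue board. Its x axis is the cylinder's axis; it may roll about that.
- short_bush: the same short bush; its origin is its centre too
- long_bush_center (a point): centre of the long bush to be held in the V-block: same looks and diameter (32 mm), 90 mm long, about 0.39 kg, lying in the other place of the blue board. Its x axis is the cylinder's axis.
- long_bush: the same long bush; its origin is its centre too
- in_board: fixed blue board, 112 mm (its x) by 160 mm (its y), 8 mm thick, origin under its centre. Two places 80 mm apart (at its y = -40 and +40 mm), bush axes along its x; each is a flat floor 8 mm up between ribs that stand 6 mm above the floor, 27 mm apart. Either bush may be in either place.
- short_rack_a (a point): free place on the yellow board for short bushes: where the centre of a bush lying there comes to be, 24 mm above the table. x: direction of the bush's axis. Between two ribs 27 mm apart, 6 mm above the floor, that stop it rolling; 70 mm long between low black end stops.
- short_rack: the fixed yellow board for short bushes, 112 mm (x) by 160 mm (y), 8 mm thick, origin under its centre. The free place is at its y = -40 mm; a short bush lies in the place at y = +40 mm. The two yellow boards, one nearer the robot and one behind it, may be either way round.
- short_stock_center (a point): centre of the short bush that already lies on its yellow board (60 mm long); leave it alone
- long_stock_center (a point): centre of the long bush that already lies on the other yellow board (90 mm long places; same size of board), whose free place is for long bushes and not wanted now; leave it alone
- v_seat (a point): seat: where the long bush's centre comes to be when it lies on both faces, 36.6 mm above the table; x runs along the groove, z up. The groove is a 90 degree V, 70 mm long, ends open; its top edges are 9 mm below this point and 27 mm apart. A bush set slightly off the middle slides to the bottom.
- vblock: the fixed, rigid V-block, steel on a green foot 100 mm (x) by 85 mm (y), 8 mm thick; origin under its centre at table height, x along the groove. The flat tops beside the groove, 27.6 mm above the table, reach to 28 mm either side of the middle.
- v_left: the half of the V-block with the sloping face on the +y side; rigid, fixed; a bush pushed sideways bears on one face and unloads the other; its origin is under the middle of the block at table height
- v_right: the half of the V-block with the sloping face on the -y side; same origin
- grease_jar: loose jar with an orange cap, 56 mm across and 60 mm high, origin under its centre; leave it alone
- hammer: loose hammer, 260 mm long, lying at the back; leave it alone

How it is judged:
By the outcome, as a careful person would: the job done as asked, in the order asked, and still so for the second after the job is handed in, while the arm keeps its last pose, push and grip.
It also fails if it takes over 64 s, if anything falls off the work surface, if the arm or the gripper's body presses on something with over 40 N, if the wrist force passes 120 N, or if a joint passes its speed limit or range.

## Working session

There is one attempt and no reset: what is moved stays moved. The work goes in short steps, each a Python script; the robot and the scene stay as the last script left them, time stands still between calls to the robot, and variables do not carry over. Pictures are saved under pics/ and viewed, and the job is handed in when it is done.

```bash
ls; mkdir -p pics
python3 - <<'E'
from plant import ctrl,sensors,optics
import cv2,numpy as np
for n in("scene","top","wrist"):
    p,d=optics.grab_frame(n); cv2.imwrite(f"pics/{n}0.png",p[:,:,::-1]); np.save(f"pics/{n}0.npy",d)
    print(n,optics.camera_params(n))
s=sensors.read_state();print(s,ctrl.tcp_to_tips)
E
```

```text
pics
scene {'mtx': array([[497.60574939,   0.        , 325.14786562],
       [  0.        , 497.60574939, 251.31745595],
       [  0.        ,   0.        ,   1.        ]]), 'R': array([[ 0.57285356,  0.81962934, -0.0068226 ],
       [ 0.70081902, -0.49409769, -0.51450964],
       [-0.42507823,  0.28995727, -0.85745745]]), 't': array([-338.01147255, -406.22205913, 1215.63489937])}
top {'mtx': array([[541.77245898,   0.        , 323.60182323],
       [  0.        , 541.77245898, 251.14112656],
       [  0.        ,   0.        ,   1.        ]]), 'R': array([[-0.02329638, -0.99941768,  0.02493133],
       [-0.99706644,  0.02140841, -0.07348597],
       [ 0.07290944, -0.02657015, -0.99698457]]), 't': array([ -23.7344741,  614.4935857, 1139.6760618])}
wrist {'mtx': array([[371.64829954,   0.        , 319.43874042],
       [  0.        , 371.64829954, 240.0575216 ],
       [  0.        ,   0.        ,   1.        ]]), 'T_tool_cam': array([[-6.20093759e-04, -9.65879921e-01, -2.58989563e-01,
         6.48354169e+01],
       [ 9.99999268e-01, -3.29894807e-04, -1.16396403e-03,
        -2.2646
[... 258 characters left out ...]
-1.94673209e-05,
        1.39349201e+00, -1.50517559e-01]), 'qvel': array([ 0.00177636, -0.00302283, -0.00375156,  0.0002867 ,  0.00139288,
        0.00243525]), 'tau': array([ 3.76261587e-04, -3.83513224e+01, -2.92038989e+01, -2.00772693e-04,
        6.56046890e-03, -7.57035394e-06]), 'eef_pos': array([212.91246556, 533.54404169, 255.38238885]), 'eef_rot': array([[-9.28745103e-01,  3.70717902e-01, -8.78030423e-04],
       [ 3.70718860e-01,  9.28743867e-01, -1.53539985e-03],
       [ 2.46265158e-04, -1.75149753e-03, -9.99998436e-01]]), 'force': array([ 0.02779557,  0.66804769, -0.3816481 ]), 'wrist_torque': array([-0.02725158, -0.03830131, -0.01516666]), 'grip_width': 85.04492549294993} 25.0
```

View pics/top0.png

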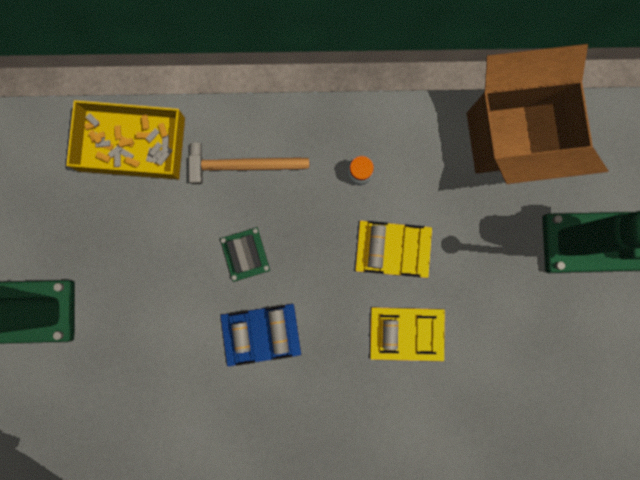

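View pics/scene0.png

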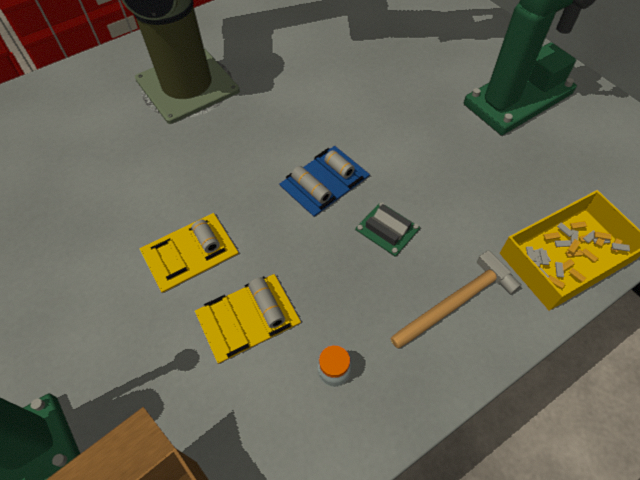

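View pics/wrist0.png

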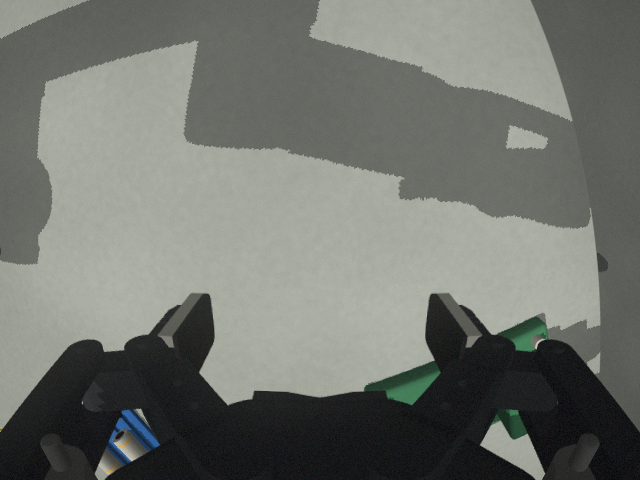

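The top view shows the blue board at about (260,335), with the short bush at (241,338) and the long bush at (278,332). The V-block is at (245,254). The near yellow board at (407,335) is the short one: its bush is at (390,335) and its free place at (425,335). The far yellow board holds the long bush. Next I'll measure these positions.

```bash
cat > h.py <<'E'
from plant import ctrl,sensors,optics
import cv2,numpy as np
def rays_fixed(name,px):
    P=optics.camera_params(name); px=np.asarray(px,float).reshape(-1,2)
    d=np.c_[px,np.ones(len(px))]@np.linalg.inv(P["mtx"]).T
    return -P["R"].T@P["t"], d@P["R"]
def rays_wrist(px,s):
    P=optics.camera_params("wrist");px=np.asarray(px,float).reshape(-1,2);K=P["mtx"]
    u=np.c_[(px[:,0]-K[0,2])/K[0,0],(px[:,1]-K[1,2])/K[1,1]]
    r=np.linalg.norm(u,axis=1)[:,None]+1e-12
    d=np.c_[u/r*np.sin(r),np.cos(r)]
    T=P["T_tool_cam"];R=s["eef_rot"]
    return R@T[:3,3]+s["eef_pos"], d@T[:3,:3].T@R.T
def plane(o,d,z): 
    return (o+d*((z-o[2])/d[:,2])[:,None])[:,:2]
def rect(pts):
    (c,(w,h),a)=cv2.minAreaRect(pts.astype(np.float32)); 
    if w<h: w,h=h,w;a+=90
    a=np.deg2rad((a+90)%180-90)
    return np.array(c),w,h,a
def comps(m,amin=100):
    cs,_=cv2.findContours(m.astype(np.uint8),cv2.RETR_EXTERNAL,cv2.CHAIN_APPROX_NONE)
    return [c for c in cs if cv2.contourArea(c)>amin]
def down(yaw_y):
    "tool z down, tool y along angle yaw_y (world xy)"
    y=np.array([np.cos(yaw_y),np.sin(yaw_y),0]);z=np.array([0,0,-1.]);x=np.cross(y,z)
    return np.c_[x,y,z]
E
cat > m.py <<'E'
from h import *
for n in("top","scene"):
    im=cv2.imread(f"pics/{n}0.png");hsv=cv2.cvtColor(im,cv2.COLOR_BGR2HSV);H,S,V=cv2.split(hsv)
    R=lambda px,z:plane(*rays_fixed(n,px),z)
    for nm,m in(("blue",(H>100)&(H<130)&(S>120)&(V>40)),("yellow",(H>20)&(H<35)&(S>150)&(V>80)),("green",(H>50)&(H<90)&(S>60)&(V>40))):
        m=cv2.morphologyEx(m.astype(np.uint8),cv2.MORPH_CLOSE,np.ones((3,3)))
        for c in comps(m,600):
            hull=cv2.convexHull(c)
            ctr,w,h,a=rect(R(hull.reshape(-1,2),8))
            print(n,nm,"px",hull.mean((0,1)).round(),"ctr",ctr.round(1),"size",round(w,1),round(h,1),"deg",np.rad2deg(a).round(2))
            if h>150 or w>200: continue
            ins=np.zeros_like(m);cv2.drawContours(ins,[hull],-1,1,-1)
            b=ins*((S<110)&(V>60) & (m==0)) if nm!="green" else ins*((S<60)&(V>30))
            b=cv2.morphologyEx(b.astype(np.uint8),cv2.MORPH_OPEN,np.ones((3,3)))
            for q in comps(b,150):
                ctr,w,h,a=rect(R(q.reshape(-1,2),24)); print("    bush/blk",q.mean((0,1)).round(),ctr.round(1),round(w,1),round(h,1),np.rad2deg(a).round(2))
E
python3 m.py
python3 - <<'E'
import cv2
a=cv2.imread('pics/top0.png')[200:380,200:460];cv2.imwrite('pics/topz.png',cv2.resize(a,None,fx=3,fy=3,interpolation=cv2.INTER_CUBIC))
E
```

```text
top blue px [263. 337.] ctr [438.9 102.2] size 158.2 109.8 deg -82.61
    bush/blk [241. 338.] [434.8 141.1] 36.9 32.0 5.72
    bush/blk [279. 332.] [445.2  61.4] 37.0 30.5 5.44
top yellow px [402. 330.] ctr [ 432.3 -214. ] size 160.5 111.5 deg 87.13
    bush/blk [390. 335.] [ 433.  -174.5] 36.0 29.8 -1.91
top yellow px [393. 249.] ctr [ 617.  -190.3] size 160.2 111.1 deg 83.45
    bush/blk [377. 246.] [ 622.4 -152.6] 34.7 30.2 -1.7
top yellow px [124. 130.] ctr [870.7 389.7] size 245.6 154.7 deg 84.09
top green px [ 45. 310.] ctr [500.5 576.3] size 154.9 130.2 deg -89.91
top green px [244. 252.] ctr [612.3 133.4] size 98.1 84.1 deg 15.49
    bush/blk [244. 254.] [612.2 133.5] 73.1 56.3 15.5
top green px [583. 239.] ctr [ 622.9 -632.4] size 203.2 129.8 deg -89.89
top green px [286.  38.] ctr [1118.6  -52.2] size 1438.4 125.6 deg 89.46
scene blue px [318. 181.] ctr [439.5 102.8] size 159.7 113.2 deg -82.77
    bush/blk [320. 192.] [474.   67.8] 39.0 29.5 -70.49
    bush/blk [309. 182.] [438.9  64.5] 43.7 33.9 4.08
    bush/blk [334. 159.] [422.8 142.9] 56.9 38.0 7.85
scene yellow px [245. 317.] ctr [ 617.5 -189.6] size 159.8 112.9 deg 83.36
    bush/blk [274. 315.] [ 649.6 -153. ] 29.8 28.8 81.86
    bush/blk [265. 299.] [ 613.9 -148.9] 38.6 30.3 -7.22
scene yellow px [192. 250.] ctr [ 432.8 -212.7] size 159.6 113.9 deg 87.05
    bush/blk [203. 233.] [ 422.9 -172.1] 39.2 30.0 -3.2
scene yellow px [558. 253.] ctr [854.4 404. ] size 275.0 159.5 deg 84.21
scene green px [ 41. 428.] ctr [ 608.9 -578.4] size 128.2 106.2 deg -2.99
scene green px [523.  81.] ctr [434.2 750.3] size 565.7 222.3 deg -63.04
```

View pics/topz.png

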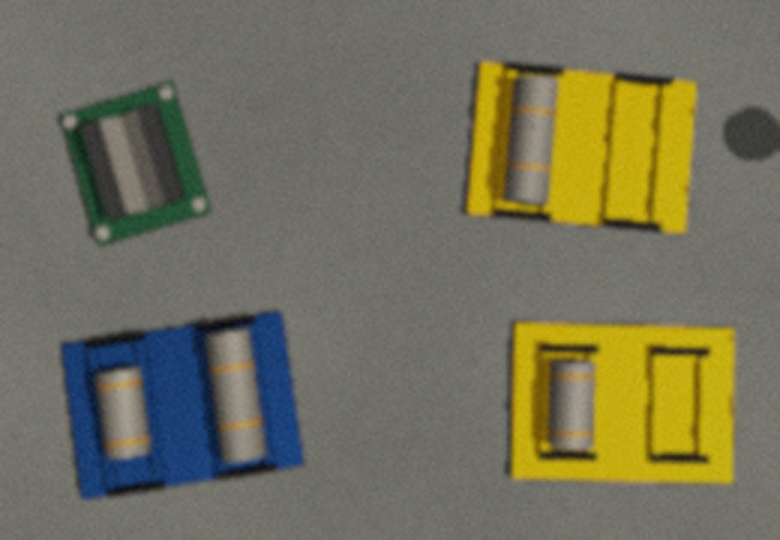

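Run:
```python
from h import *
ctrl.move_ptp([612,133,190],down(np.deg2rad(105.5)))
s=sensors.read_state();p,d=optics.grab_frame("wrist");cv2.imwrite("pics/w_v.png",p[:,:,::-1]);np.save("pics/w_v.npy",s)
print(s["t"],s["eef_pos"],s["q"])
ctrl.move_ptp([439,102.5,170],down(np.deg2rad(97.3)))
s=sensors.read_state();p,d=optics.grab_frame("wrist");cv2.imwrite("pics/w_b.png",p[:,:,::-1]);np.save("pics/w_b.npy",s)
print(s["t"],s["eef_pos"],s["q"],s["force"])
```

```text
2.2 [611.80577647 133.89809071 190.14430361] [ 7.72284452e-02  3.70453519e-01  1.47415911e+00  3.46723369e-04
  1.29683313e+00 -1.76517664e+00]
2.9917 [440.58134725 102.89266601 171.10085262] [ 3.76685732e-02  3.45725304e-02  1.92236533e+00  1.02274209e-04
  1.18107409e+00 -1.66142013e+00] [ 0.71033678 -0.02665207 -0.35246732]
```

View pics/w_v.png

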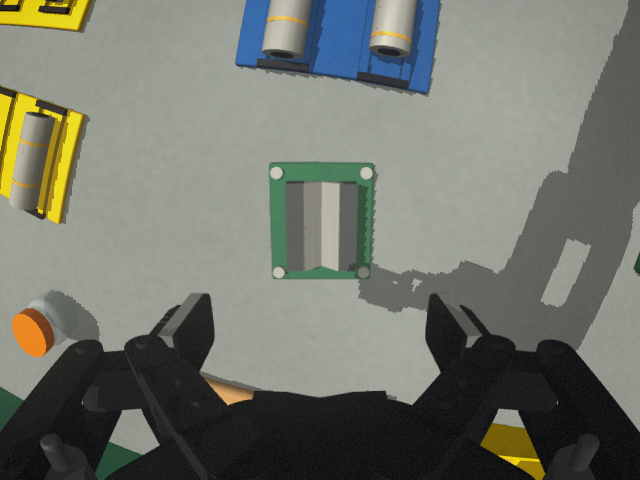

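View pics/w_b.png

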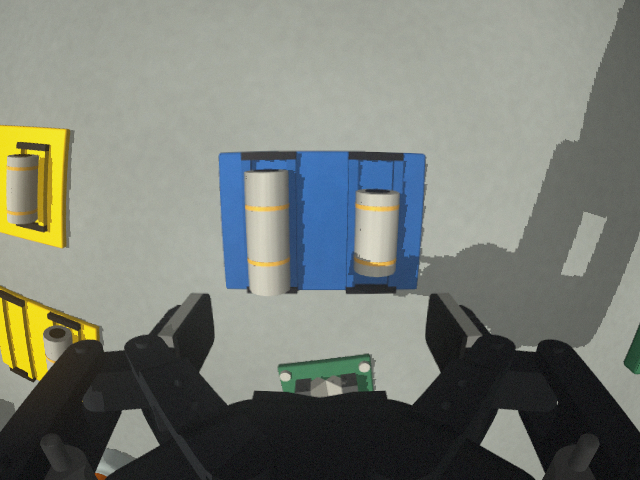

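Both wrist views are clear. The V-block foot spans (270–374, 162–278) with the groove at column ~322. The short bush is at columns 355–399 and rows 190–275; the long bush is at columns 245–290 and rows 171–294. I'll compute poses from these.

```bash
cat > m2.py <<'E'
from h import *
def hsvof(f): return cv2.split(cv2.cvtColor(cv2.imread(f),cv2.COLOR_BGR2HSV))
s=np.load("pics/w_b.npy",allow_pickle=True).item();H,S,V=hsvof("pics/w_b.png")
m=((H>100)&(H<130)&(S>120)&(V>40))
c=max(comps(m),key=cv2.contourArea);hull=cv2.convexHull(c).reshape(-1,2)
print("blue",[x if np.isscalar(x) else x.round(1) for x in rect(plane(*rays_wrist(hull,s),8))])
for nm,(x0,x1,y0,y1) in dict(short=(345,412,160,288),long=(235,300,155,300)).items():
    sub=np.zeros_like(m);sub[y0:y1,x0:x1]=1
    band=sub&(H>10)&(H<30)&(S>110)&(V>90)
    bush=sub&((S<60)&(V>110)|band)
    bush=cv2.morphologyEx(bush.astype(np.uint8),cv2.MORPH_OPEN,np.ones((3,3)))
    c=max(comps(bush),key=cv2.contourArea);q=c.reshape(-1,2)
    C,w,h,a=rect(plane(*rays_wrist(q,s),28)); print(nm,"px",q.min(0),q.max(0),"sil@28",C.round(1),round(w,1),round(h,1),np.rad2deg(a).round(2))
    xs=q[:,0];xm=(xs.min()+xs.max())/2
    col=slice(int(xm-4),int(xm+5))
    rows=np.where(band[:,col].mean(1)>.5)[0];g=np.split(rows,np.where(np.diff(rows)>3)[0]+1)
    br=[r.mean() for r in g]; print("  bands rows",[(r.min(),r.max()) for r in g])
    P=plane(*rays_wrist([[xm,r] for r in br],s),40); print("  band pts",P.round(1).tolist(),"mean",P.mean(0).round(1),"sep",np.linalg.norm(P[-1]-P[0]).round(1))
    rr=np.where(bush[:,col].mean(1)>.5)[0]; E=plane(*rays_wrist([[xm,rr.min()-.5],[xm,rr.max()+.5]],s),40);print("  ends",E.round(1).tolist(),E.mean(0).round(1),np.linalg.norm(E[1]-E[0]).round(1))
s=np.load("pics/w_v.npy",allow_pickle=True).item();H,S,V=hsvof("pics/w_v.png")
m=((H>50)&(H<90)&(S>60)&(V>40));m[:140]=0;m[300:]=0;m[:,:240]=0;m[:,400:]=0
hull=cv2.convexHull(max(comps(m),key=cv2.contourArea)).reshape(-1,2)
C,w,h,a=rect(plane(*rays_wrist(hull,s),8));print("foot",C.round(1),w,h,np.rad2deg(a))
# the block's top (27.6)
sub=np.zeros_like(m);cv2.fillConvexPoly(mm:=sub.astype(np.uint8),hull,1)
st=(mm>0)&(S<50)&(V>60);st=cv2.morphologyEx(st.astype(np.uint8),cv2.MORPH_OPEN,np.ones((7,7)))
q=max(comps(st),key=cv2.contourArea).reshape(-1,2);C,w,h,a=rect(plane(*rays_wrist(q,s),27.6));print("steel",q.min(0),q.max(0),C.round(1),w,h,np.rad2deg(a))
a=cv2.imread("pics/w_v.png")[150:290,250:400];cv2.imwrite("pics/w_vz.png",cv2.resize(a,None,fx=4,fy=4,interpolation=cv2.INTER_CUBIC))
E
python3 m2.py
```

```text
blue [array([437.7, 103.3]), 158.9119110107422, 110.80863952636719, np.float64(-1.4446196076081446)]
short px [354 192] [398 276] sil@28 [437.5 142.8] 63.5 31.1 6.71
  bands rows [(np.int64(207), np.int64(210)), (np.int64(262), np.int64(265))]
  band pts [[415.7, 138.1], [455.0, 144.7]] mean [435.4 141.4] sep 39.8
  ends [[405.4, 136.5], [464.8, 146.4]] [435.1 141.5] 60.2
long px [235 172] [299 299] sil@28 [450.5  63. ] 98.2 50.4 6.28
  bands rows [(np.int64(207), np.int64(210)), (np.int64(262), np.int64(265))]
  band pts [[425.3, 63.9], [464.9, 67.5]] mean [445.1  65.7] sep 39.8
  ends [[400.0, 61.3], [493.1, 69.8]] [446.5  65.5] 93.5
foot [611.8 134.3] 99.09586334228516 84.3234634399414 15.523192405700684
steel [286 181] [357 270] [611.2 134.4] 71.2684555053711 55.45411682128906 15.524877548217772
```

```bash
sleep 1
```

```text
(no output)
```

View pics/w_vz.png

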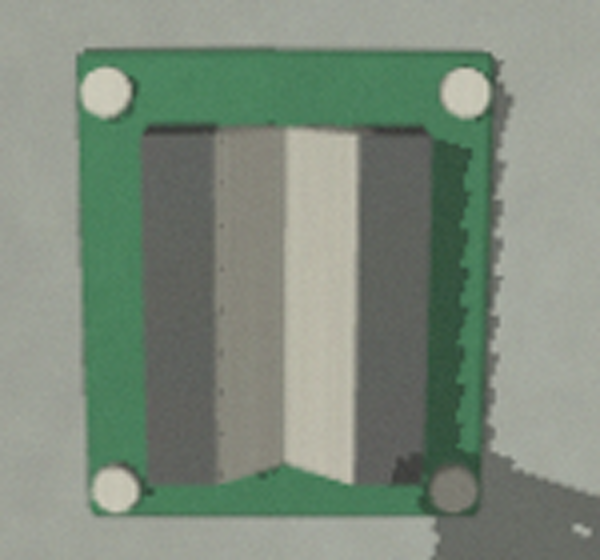

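View pics/w_c.png

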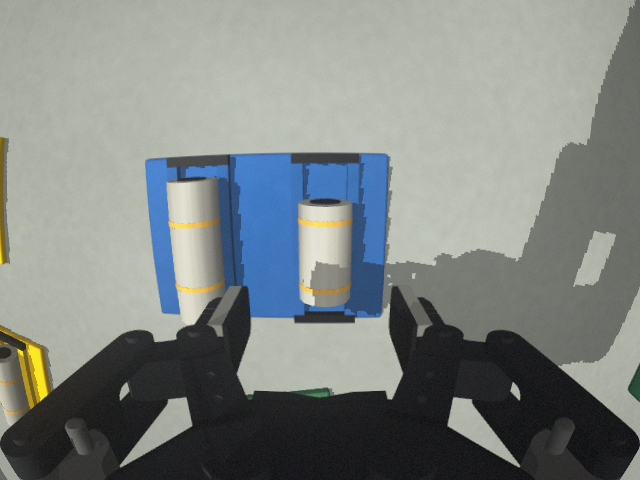

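Run:
```python
from h import *
R=down(np.deg2rad(97.2))
print(ctrl.move_l([435.2,141.4,60],R,vel=100,threshold=8))
print(ctrl.move_l([435.2,141.4,41],R,vel=40,threshold=8))
s=sensors.read_state();print(s["eef_pos"],s["force"])
ctrl.gripper_to(20,force=60)
s=sensors.read_state();print(s["t"],s["grip_width"],s["eef_pos"],s["force"],s["wrist_torque"])
p,d=optics.grab_frame("wrist");cv2.imwrite("pics/w_g.png",p[:,:,::-1])
```

```text
False
False
[435.05798581 141.38625303  40.77848377] [-0.40032267 -0.15594318  0.22938642]
5.575 29.775808155301203 [435.48530679 142.57633315  41.78161867] [-1.29175176  5.11923126  4.49006147] [ 0.79378136  0.33617512 -0.00808465]
```

View pics/w_g.png

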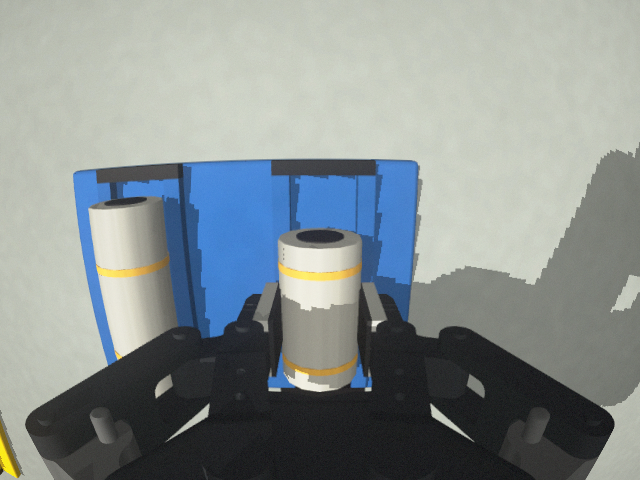

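Run:
```python
from h import *
R=down(np.deg2rad(97.2))
print(ctrl.move_l([435.2,141.4,50],R,vel=40))
ctrl.hold(.1)
s=sensors.read_state();print(s["t"],s["grip_width"],s["eef_pos"],s["force"],s["wrist_torque"])
p,d=optics.grab_frame("wrist");cv2.imwrite("pics/w_l.png",p[:,:,::-1])
p,d=optics.grab_frame("scene");cv2.imwrite("pics/s_l.png",cv2.resize(p[100:260,230:430,::-1],None,fx=4,fy=4,interpolation=cv2.INTER_CUBIC))
```

```text
False
6.1 30.096138707501474 [434.95236009 141.19536968  49.82410541] [-0.09838708 -0.05209128 -2.54468819] [-0.0234603  -0.0327528  -0.00952516]
```

View pics/w_l.png

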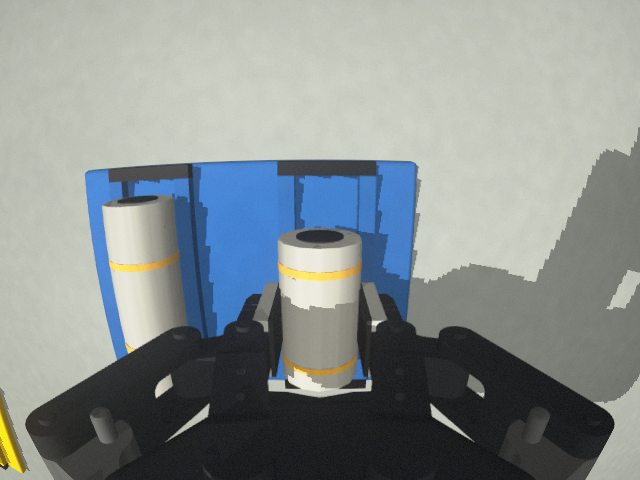

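View pics/s_l.png

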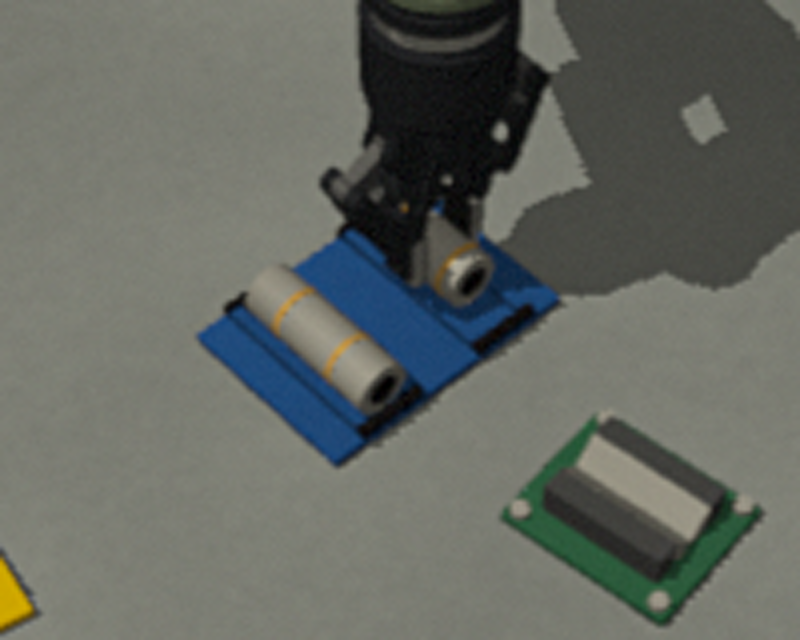

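The bush is lifted and held level, and the force reads its weight (−2.5 N). Moving over the free place and checking there.

Run:
```python
from h import *
ctrl.move_l([435.2,141.4,130],vel=200)
R=down(np.deg2rad(87.1))
ctrl.move_ptp([430.5,-253,130],R); ctrl.hold(.15)
s=sensors.read_state();print(s["t"],s["grip_width"],s["eef_pos"],s["force"])
p,d=optics.grab_frame("wrist");cv2.imwrite("pics/w_r.png",p[:,:,::-1]);np.save("pics/w_r.npy",s)
im=cv2.imread("pics/w_r.png");H,S,V=cv2.split(cv2.cvtColor(im,cv2.COLOR_BGR2HSV))
m=cv2.morphologyEx(((H>20)&(H<35)&(S>150)&(V>80)).astype(np.uint8),cv2.MORPH_CLOSE,np.ones((3,3)))
for c in comps(m,1000):
    h=cv2.convexHull(c).reshape(-1,2);C,w,hh,a=rect(plane(*rays_wrist(h,s),8));print(h.min(0),h.max(0),C.round(1),w,hh,np.rad2deg(a))
```

```text
8.3667 30.159154006396577 [ 430.84212368 -251.80373029  129.8533968 ] [-0.32634637  0.35513789 -2.94676576]
[257 155] [490 312] [ 430.8 -213.6] 159.34373474121094 111.52583312988281 87.09388732910156
```

View pics/w_r.png

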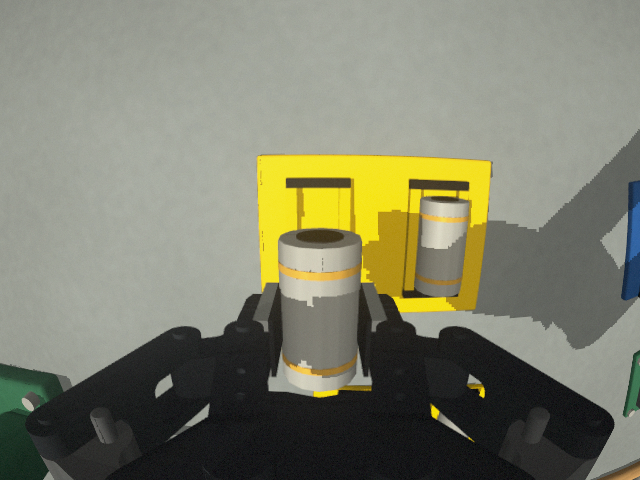

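Run:
```python
from h import *
R=down(np.deg2rad(87.1));x,y=429.8,-253.4
ctrl.move_l([x,y,60],R,vel=150)
s=sensors.read_state();print(s["eef_pos"],s["force"])
print(ctrl.move_l([x,y,40],R,vel=25,threshold=5))
s=sensors.read_state();print(s["t"],s["eef_pos"],s["force"],s["wrist_torque"])
ctrl.gripper_to(56); 
s=sensors.read_state();print(s["t"],s["eef_pos"],s["force"])
ctrl.move_l([x,y,130],R,vel=150)
s=sensors.read_state()
p,d=optics.grab_frame("wrist");cv2.imwrite("pics/w_r2.png",p[:,:,::-1]);np.save("pics/w_r2.npy",s);print(s["t"],s["eef_pos"],s["force"])
```

```text
[ 430.26542025 -253.54366723   60.34131993] [ 0.69019642 -1.17767095 -1.00925791]
True
9.725 [ 429.51197626 -253.20549539   41.77338296] [-0.21112239  1.22643343  4.52233806] [ 0.04452362  0.03773014 -0.00011593]
10.1 [ 428.29685689 -252.12032609   40.52349318] [ 0.62062847  0.16066102 -0.10636522]
10.8417 [ 429.25131832 -252.92382121  129.29568487] [-0.09301561  0.3909078   0.04462433]
```

View pics/w_r2.png

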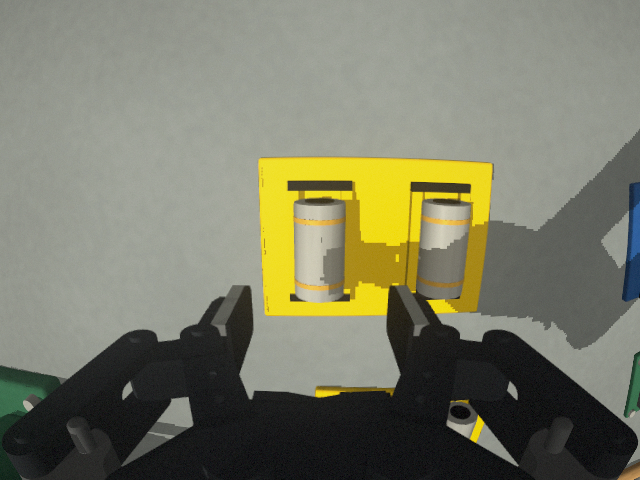

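The short bush at (319,250) lies parallel to the stock bush at (445,248), between the ribs and the end stops. Now for the long bush.

```bash
cat > m3.py <<'E'
from h import *
def bush(f,s,x0,x1,y0,y1,ztop):
    H,S,V=cv2.split(cv2.cvtColor(cv2.imread(f),cv2.COLOR_BGR2HSV))
    sub=np.zeros(H.shape,bool);sub[y0:y1,x0:x1]=1
    band=sub&(H>10)&(H<30)&(S>110)&(V>60)
    out=[]
    for c in sorted(comps(band,15),key=cv2.contourArea)[-2:]:
        q=c.reshape(-1,2);xm=(q[:,0].min()+q[:,0].max())/2
        r=q[abs(q[:,0]-xm)<4,1];out.append((xm,(r.min()+r.max())/2))
    out=np.array(sorted(out,key=lambda t:t[1]))
    P=plane(*rays_wrist(out,s),ztop);v=P[1]-P[0]
    print("bands px",out.tolist(),"centre",P.mean(0).round(2),"sep",np.linalg.norm(v).round(1),"deg",np.rad2deg(np.arctan2(v[1],v[0])).round(2))
    return P.mean(0)
E
python3 - <<'E'
from m3 import *
s=np.load("pics/w_b.npy",allow_pickle=True).item()
bush("pics/w_b.png",s,345,412,160,288,40);bush("pics/w_b.png",s,235,300,155,300,40)
R=down(np.deg2rad(97.2))
ctrl.move_ptp([443.5,63.2,130],R);ctrl.hold(.15)
s=sensors.read_state();p,d=optics.grab_frame("wrist");cv2.imwrite("pics/w_lb.png",p[:,:,::-1]);np.save("pics/w_lb.npy",s);print(s["t"],s["eef_pos"],s["force"])
bush("pics/w_lb.png",s,280,370,170,330,40)
s=np.load("pics/w_r2.npy",allow_pickle=True).item()
bush("pics/w_r2.png",s,285,350,190,310,40)
E
```

```text
bands px [[377.0, 208.5], [374.5, 263.5]] centre [435.5  141.28] sep 39.8 deg 6.99
bands px [[266.0, 208.5], [268.0, 263.5]] centre [445.21  65.78] sep 39.8 deg 7.28
12.25 [443.96497494  62.09447492 130.0332322 ] [-0.10565173  0.39996633  0.41371358]
bands px [[323.0, 225.0], [323.0, 289.5]] centre [445.67  63.7 ] sep 40.0 deg 7.21Traceback (most recent call last):
  File "<stdin>", line 9, in <module>
  File "m3.py", line 11, in bush
    P=plane(*rays_wrist(out,s),ztop);v=P[1]-P[0]
                                       ~^^^
IndexError: index 1 is out of bounds for axis 0 with size 1
```

View pics/w_lb.png

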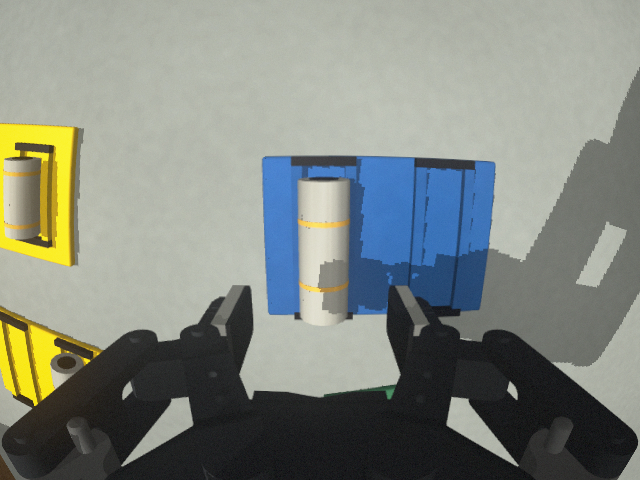

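Run:
```python
from m3 import *
s=np.load("pics/w_lb.npy",allow_pickle=True).item()
E=plane(*rays_wrist([[323,181],[323,325]],s),40);print("ends",E.round(1).tolist(),E.mean(0),np.linalg.norm(E[1]-E[0]))
R=down(np.deg2rad(97.2));x,y=445.4,63.7
print(ctrl.move_l([x,y,60],R,vel=120,threshold=8))
print(ctrl.move_l([x,y,42.2],R,vel=40,threshold=8))
s=sensors.read_state();print(s["t"],s["eef_pos"],s["force"])
ctrl.gripper_to(20,force=80)
s=sensors.read_state();print(s["t"],s["grip_width"],s["eef_pos"],s["force"])
ctrl.move_l([x,y,130],R,vel=120)
ctrl.hold(.2)
s=sensors.read_state();print(s["t"],s["grip_width"],s["eef_pos"],s["force"],s["wrist_torque"])
p,d=optics.grab_frame("wrist");cv2.imwrite("pics/w_ll.png",p[:,:,::-1]);np.save("pics/w_ll.npy",s)
bush("pics/w_ll.png",s,270,370,170,420,130-18+16)
```

```text
ends [[400.6, 58.0], [489.8, 69.3]] [445.19202736  63.65968538] 89.85281023990214
False
False
13.625 [445.22257564  63.72936599  41.97363831] [0.50804103 0.55311999 0.26243724]
13.9833 29.281567894960165 [445.76020454  63.74360864  42.86626846] [-1.34407777  0.36286406  4.54243428]
15.0667 29.27099978234737 [444.59694027  63.71189154 128.9841184 ] [ 0.11931109 -0.78221926 -4.2114056 ] [ 0.06441283 -0.03234879 -0.0114846 ]
bands px [[319.5, 275.0], [319.5, 370.5]] centre [443.9   63.03] sep 39.6 deg 7.17
```

View pics/w_ll.png

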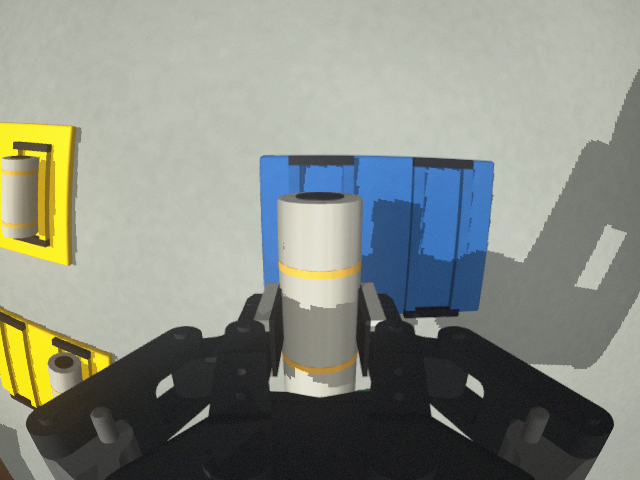

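```bash
cat > f.py <<'E'
from m3 import *
A=np.deg2rad(15.5);u=np.array([np.cos(A),np.sin(A),0]);n=np.array([-np.sin(A),np.cos(A),0]);R=down(A+np.pi/2)
def rd(k=8,dt=.02):
    F=[];T=[];P=[]
    for _ in range(k):
        ctrl.hold(dt);s=sensors.read_state();F.append(s["force"]);T.append(s["wrist_torque"]);P.append(s["eef_pos"])
    F=np.array(F);m=F.mean(0)
    print("t%.2f"%s["t"],"F u,n,z",(m@u).round(2),(m@n).round(2),m[2].round(2),"sd",F.std(0).round(2),"T u,n",(np.mean(T,0)@u).round(2),(np.mean(T,0)@n).round(2),"P",np.mean(P,0).round(2),"w",round(s["grip_width"],2))
    return m
E
python3 - <<'E'
from f import *
c=np.array([611.9,134.1])
ctrl.move_ptp([*c,120],R);rd(5)
s=sensors.read_state();p,d=optics.grab_frame("wrist");cv2.imwrite("pics/w_v1.png",p[:,:,::-1]);np.save("pics/w_v1.npy",s)
ctrl.move_l([*c,66],R,vel=100);rd(8)
p,d=optics.grab_frame("wrist");cv2.imwrite("pics/w_v2.png",p[:,:,::-1])
p,d=optics.grab_frame("scene");cv2.imwrite("pics/s_v2.png",cv2.resize(p[140:300,300:500,::-1],None,fx=4,fy=4,interpolation=cv2.INTER_CUBIC))
E
```

```text
t15.95 F u,n,z -0.06 -0.28 -3.62 sd [0.28 0.47 0.5 ] T u,n 0.0 0.01 P [610.6  133.76 119.13] w 29.16
t16.82 F u,n,z 0.28 0.12 -2.92 sd [0.43 0.58 0.37] T u,n 0.02 0.01 P [612.74 134.15  66.88] w 29.27
```

View pics/w_v2.png

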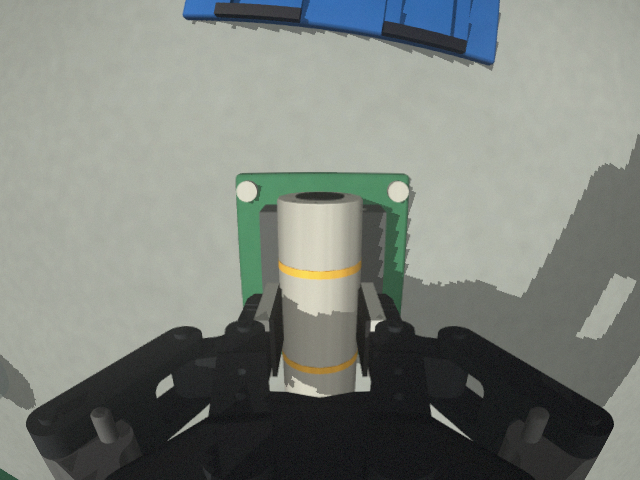

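View pics/s_v2.png

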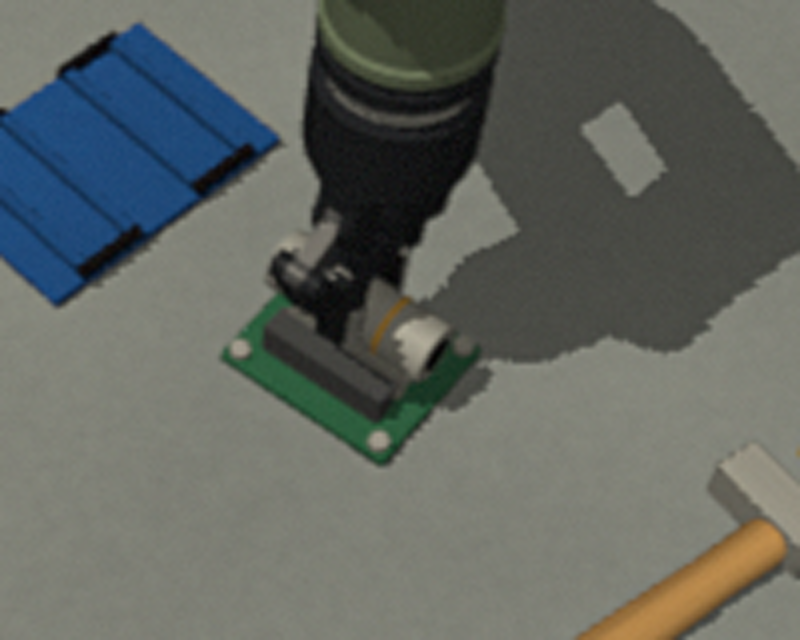

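Groove and bush are aligned to about 1–1.5 mm: the steel spans columns 260–386 and the bush 278–361. Lowering to contact.

Run:
```python
from f import *
c=np.array([611.7,134.1])+0.6*n[:2]
print(ctrl.move_l([*c,58],R,vel=40,threshold=6));rd(5)
print(ctrl.move_l([*c,52],R,vel=12,threshold=4))
F=rd(12)
```

```text
False
t17.36 F u,n,z 0.06 -0.45 -3.48 sd [0.78 0.43 0.78] T u,n 0.01 0.02 P [611.21 134.67  57.57] w 28.82
True
t17.89 F u,n,z 1.11 1.37 5.4 sd [0.38 0.5  0.74] T u,n 0.18 -0.17 P [611.79 135.11  55.56] w 29.41
```

Run:
```python
from f import *
s=sensors.read_state();p0=s["eef_pos"].copy()
p=p0.copy();p[2]=55.4;p[:2]=np.array([611.7,134.1])+.9*n[:2]
for i in range(4):
    ctrl.move_l(p,R,vel=10);print(p.round(2),(p-np.array([611.7,134.1,0]))@n);F=rd(10)
    p=p+0.1*(F@n)*n+.05*(F@u)*u
    p[2]-=np.clip((12-F[2])*.03,-.3,.3)
```

```text
[611.46 134.97  55.4 ] 0.899999999999995
t18.44 F u,n,z 2.11 1.57 2.49 sd [0.51 0.42 0.42] T u,n 0.23 -0.28 P [611.78 135.12  55.59] w 29.11
[611.52 135.15  55.11] 1.0568866414620792
t18.86 F u,n,z 0.51 1.37 5.26 sd [0.5  0.55 0.28] T u,n 0.2 -0.15 P [611.79 135.14  55.57] w 29.35
[611.51 135.29  54.91] 1.193746807163061
t19.27 F u,n,z 0.3 1.04 6.46 sd [0.41 0.47 0.29] T u,n 0.16 -0.05 P [611.79 135.15  55.56] w 29.25
[611.49 135.39  54.75] 1.2980663836248147
t19.69 F u,n,z -0.42 0.93 6.96 sd [0.42 0.54 0.47] T u,n 0.12 0.02 P [611.8  135.15  55.56] w 29.15
```

```bash
cat > servo.py <<'E'
from f import *
import sys,json
def servo(p,N,fz,ku=.15,kn=.25,kz=.1):
    for i in range(N):
        ctrl.move_l(p,R,vel=10);print(((p-np.array([611.7,134.1,0]))@n).round(2),p.round(2),end=" ");F=rd(10)
        if i==N-1: break
        p=p+kn*(F@n)*n+ku*(F@u)*u
        p[2]-=np.clip((fz-F[2])*kz,-.5,.5)
    json.dump(list(p),open("p.json","w"))
E
python3 - <<'E'
from servo import *
servo(np.array([611.45,135.7,54.3]),6,17)
s=sensors.read_state();p,d=optics.grab_frame("wrist");cv2.imwrite("pics/w_v3.png",p[:,:,::-1]);np.save("pics/w_v3.npy",s)
p,d=optics.grab_frame("top");cv2.imwrite("pics/t_v3.png",cv2.resize(p[200:310,190:310,::-1],None,fx=5,fy=5,interpolation=cv2.INTER_CUBIC))
p,d=optics.grab_frame("scene");cv2.imwrite("pics/s_v3.png",cv2.resize(p[140:300,300:500,::-1],None,fx=4,fy=4,interpolation=cv2.INTER_CUBIC))
E
```

```text
1.61 [611.45 135.7   54.3 ] t20.11 F u,n,z -1.13 0.28 9.04 sd [0.57 0.38 0.32] T u,n 0.03 0.2 P [611.8  135.19  55.53] w 29.29
1.68 [611.27 135.72  53.8 ] t20.52 F u,n,z -1.96 0.04 11.05 sd [0.46 0.62 0.59] T u,n 0.03 0.35 P [611.79 135.19  55.52] w 28.78
1.69 [610.98 135.65  53.3 ] t20.94 F u,n,z -2.31 -0.05 12.92 sd [0.5  0.55 0.44] T u,n 0.05 0.4 P [611.79 135.18  55.5 ] w 29.09
1.68 [610.65 135.55  52.89] t21.36 F u,n,z -2.65 0.49 13.88 sd [0.37 0.39 0.44] T u,n 0.1 0.42 P [611.78 135.17  55.49] w 29.17
1.8 [610.23 135.56  52.58] t21.77 F u,n,z -1.95 0.48 14.73 sd [0.34 0.45 0.63] T u,n 0.07 0.38 P [611.75 135.18  55.49] w 29.21
1.92 [609.92 135.6   52.35] t22.19 F u,n,z -1.67 0.13 15.13 sd [0.47 0.32 0.39] T u,n 0.04 0.35 P [611.73 135.19  55.48] w 29.16
```

View pics/w_v3.png

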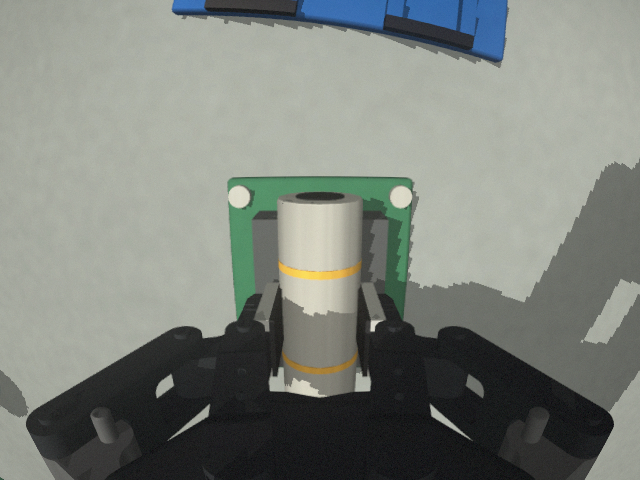

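View pics/s_v3.png

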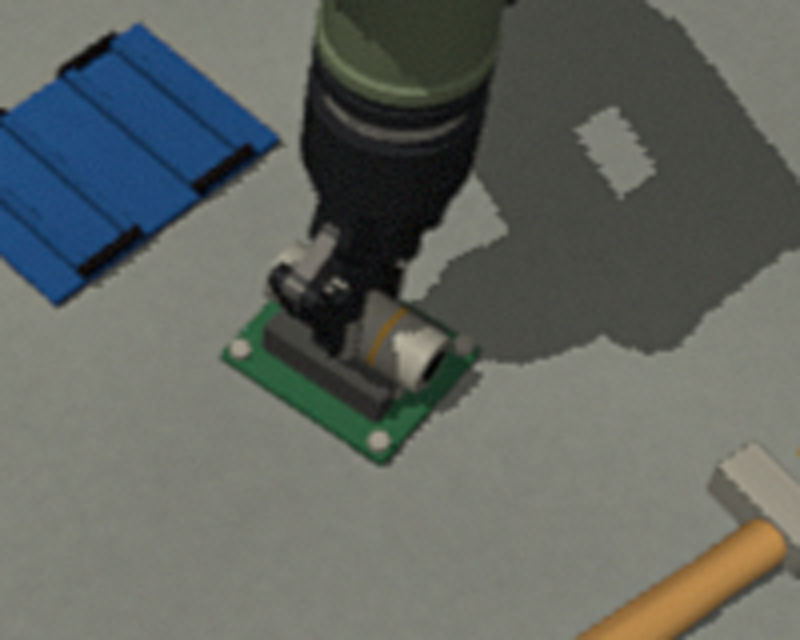

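Run:
```python
from m3 import *
import json
A=np.deg2rad(15.5);u=np.array([np.cos(A),np.sin(A)]);n=np.array([-u[1],u[0]])
s=np.load("pics/w_v3.npy",allow_pickle=True).item()
C=bush("pics/w_v3.png",s,270,370,170,420,52.6)
def q(px,z): P=plane(*rays_wrist([px],s),z)[0]; return P,round(P@u,2),round(P@n,2)
im=cv2.imread("pics/w_v3.png");
g=cv2.cvtColor(im,cv2.COLOR_BGR2GRAY).astype(float)
print("centre u,n",C@u,C@n)
for nm,px,z,off in(("end top rim (-45)",(320,207),52.6,45),):
    P,a,b=q(px,z);print(nm,a+off,b)
# steel edge & foot edge rows
for col in(265,272,368,376): print(col,[(r,int(v)) for r,v in enumerate(g[170:225,col],170) if 1][::2])
w=np.load("pics/w_v.npy",allow_pickle=True).item()
for c in((611.8,134.3),(611.2,134.4),(612.3,133.4),(612.2,133.5)):print("V est u,n",np.array(c)@u,np.array(c)@n)
crop=im[170:300,220:420];cv2.imwrite("pics/w_v3z.png",cv2.resize(crop,None,fx=4,fy=4,interpolation=cv2.INTER_CUBIC))
```

```text
bands px [[319.5, 275.5], [319.5, 370.5]] centre [612.17 134.63] sep 40.2 deg 15.47
centre u,n 625.8881348627873 -33.858927370168516
end top rim (-45) 626.68 -33.67
265 [(170, 173), (172, 174), (174, 174), (176, 146), (178, 103), (180, 120), (182, 124), (184, 125), (186, 124), (188, 126), (190, 125), (192, 124), (194, 123), (196, 126), (198, 124), (200, 123), (202, 121), (204, 124), (206, 123), (208, 121), (210, 102), (212, 71), (214, 67), (216, 69), (218, 62), (220, 104), (222, 110), (224, 108)]
272 [(170, 174), (172, 176), (174, 178), (176, 140), (178, 107), (180, 120), (182, 122), (184, 122), (186, 124), (188, 120), (190, 120), (192, 122), (194, 121), (196, 123), (198, 122), (200, 122), (202, 124), (204, 121), (206, 122), (208, 120), (210, 103), (212, 65), (214, 67), (216, 72), (218, 70), (220, 104), (222, 106), (224, 107)]
368 [(170, 178), (172, 178), (174, 180), (176, 141), (178, 102), (180, 117), (182, 120), (184, 121), (186, 119), (188, 119), (190, 119), (192, 118), (194, 118), (196, 118), (198, 121), (200, 110), (202, 81), (204, 77), (206, 81), (208, 82), (210, 71), (212, 57), (214, 56), (216, 59), (218, 59), (220, 72), (222, 74), (224, 76)]
376 [(170, 182), (172, 182), (174, 181), (176, 152), (178, 101), (180, 113), (182, 119), (184, 119), (186, 119), (188, 117), (190, 122), (192, 118), (194, 120), (196, 116), (198, 113), (200, 80), (202, 81), (204, 78), (206, 80), (208, 79), (210, 75), (212, 59), (214, 60), (216, 59), (218, 56), (220, 105), (222, 104), (224, 108)]
V est u,n 625.4392251803454 -34.08086861875945
V est u,n 624.8877707460282 -33.82416254779166
V est u,n 625.6805258684793 -35.08175521468634
V est u,n 625.6108866607663 -34.95866833175769
```

View pics/w_v3z.png

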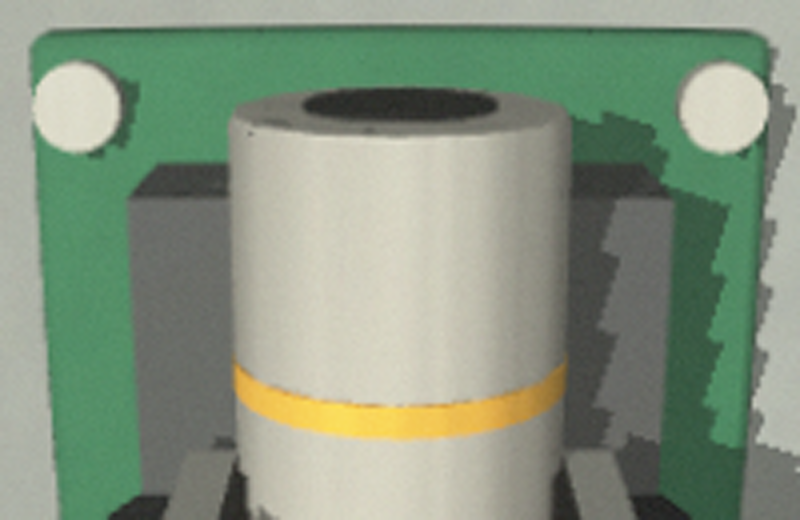

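View pics/t_v3.png

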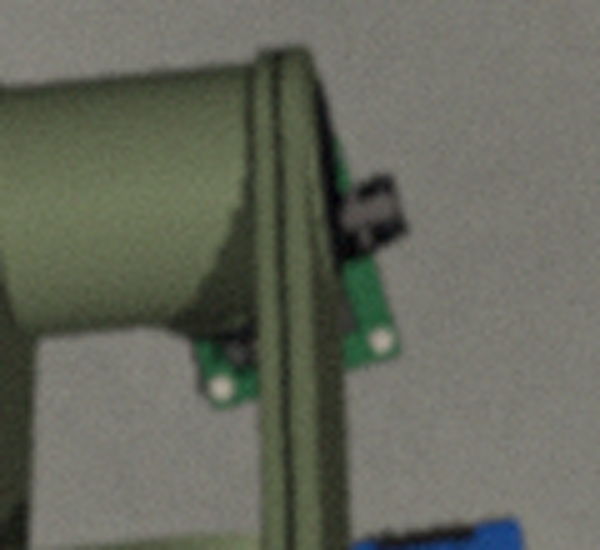

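```bash
python3 - <<'E'
from m3 import *
A=np.deg2rad(15.5);u=np.array([np.cos(A),np.sin(A)])
s=np.load("pics/w_v3.npy",allow_pickle=True).item()
print("steel", plane(*rays_wrist([(265,219),(376,219)],s),27.6)@u+35, "foot",plane(*rays_wrist([(272,176.8),(368,176.5)],s),8)@u+50)
E
python3 -c "
import sys;sys.path.insert(0,'.')
"
python3 - <<'E'
import sys
from servo import *
p=np.array(json.load(open("p.json")))
servo(p,6,17.5,ku=.4,kn=.25,kz=.15)
E
```

```text
steel [625.96225562 625.956959  ] foot [625.70068754 625.56967153]
1.92 [609.92 135.6   52.35] t22.76 F u,n,z -2.0 0.08 15.3 sd [0.4  0.31 0.52] T u,n 0.06 0.34 P [611.75 135.18  55.49] w 29.05
1.94 [609.15 135.4   52.02] t23.18 F u,n,z -0.76 0.06 14.71 sd [0.35 0.64 0.46] T u,n 0.08 0.15 P [611.69 135.16  55.48] w 28.9
1.95 [608.85 135.33  51.6 ] t23.59 F u,n,z -0.63 0.6 16.17 sd [0.43 0.42 0.43] T u,n 0.12 0.2 P [611.69 135.16  55.47] w 29.32
2.1 [608.57 135.41  51.4 ] t24.01 F u,n,z -0.39 0.31 16.71 sd [0.47 0.56 0.57] T u,n 0.08 0.18 P [611.67 135.17  55.48] w 29.1
2.18 [608.39 135.44  51.28] t24.43 F u,n,z -0.61 0.08 17.03 sd [0.46 0.8  0.29] T u,n 0.05 0.15 P [611.66 135.18  55.47] w 28.89
2.2 [608.15 135.4   51.21] t24.84 F u,n,z 0.02 -0.34 16.77 sd [0.38 0.32 0.41] T u,n 0.06 0.1 P [611.66 135.17  55.48] w 29.01
```

Run:
```python
from servo import *
p=np.array(json.load(open("p.json")));p[2]-=.2
ctrl.move_l(p,R,vel=10)
for i in range(4): rd(20,.025)
pic,d=optics.grab_frame("scene");cv2.imwrite("pics/s_end.png",pic[:,:,::-1])
```

```text
t25.59 F u,n,z -0.46 0.03 17.75 sd [0.38 0.61 0.57] T u,n 0.07 0.16 P [611.65 135.17  55.46] w 29.08
t26.09 F u,n,z -0.5 0.16 17.41 sd [0.54 0.41 0.45] T u,n 0.08 0.16 P [611.65 135.17  55.46] w 29.25
t26.59 F u,n,z -0.41 0.11 17.44 sd [0.49 0.49 0.57] T u,n 0.06 0.15 P [611.65 135.18  55.46] w 29.52
t27.09 F u,n,z -0.61 0.4 17.84 sd [0.39 0.33 0.45] T u,n 0.08 0.15 P [611.65 135.17  55.46] w 29.51
```

View pics/s_end.png

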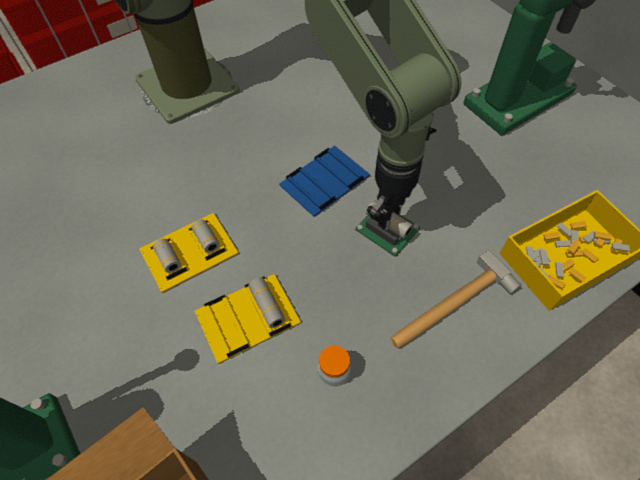

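The picture shows the short bush at (167,257) in its place, with the stock bushes, jar and hammer not moved. The press is steady, so I'm handing in.

Run:
```python
from plant import ctrl,sensors
print(ctrl.finish_job(),sensors.read_state()["t"])
```

```text
the job is handed in; nothing more can be done
the job is handed in; nothing more can be done
```

I put the short bush in the free place of the near yellow board (the one with the short bush). I then laid the long bush in the V-block and handed the job in while still gripping and pressing it. The clock read about 27 s of the 64 s allowed.

- **Short bush:** the wrist picture taken right after placing shows it between the ribs and end stops, parallel to the bush already there. I did not get its position as numbers, because that measurement script failed to find both bands.
- **Centring in the groove:** the bush centre along the groove measured 625.9 mm, against 625.6–626.0 mm for the block. After that the arm moved about 0.1 mm while I trimmed the force.
- **Press:** over the last 2 s the wrist force was steady at 17.4–17.8 N upward. With the bush's own weight of about 3.8 N, that puts about 21.4 N on the block.
- **Load sharing:** the sideways force across the groove was 0.4 N or less, so both faces share the load. About 0.5 N remained along the groove.
- **Left alone:** the last scene picture shows the bushes already on the yellow boards, the jar and the hammer where they were.
- **Disagreement:** while gripping, the finger opening read about 29 mm although the bush is 32 mm thick. I took this as give in the pads, since the bush did not slip.

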